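# Refit and lock the intake cover of a figure-painter's dust extractor

### The arm

A 6-joint arm with a two-finger parallel gripper is mounted at the origin on the work surface. World frame = base frame: x ahead of the robot, y to its left, z up, the work surface at z = 0. Lengths are in m, angles in degrees, forces in N, time in s.
With the tool pointing down it reaches from about 0.4 to 0.825 m from the base axis. Payload 7 kg.
Tool frame: the origin (TCP) lies midway between the tips of the shut fingers; the grasp point (between the pads) lies 19 mm behind it; z points along the fingers, y is the line along which they close (so a half turn about z gives the same grasp; the last joint's range is limited). The gripper opens to 88 mm and grips with 3 to 60 N. Pads are 19 mm wide; open, the fingers measure 130 mm over their backs; the gripper's body (78 mm by 193 mm) begins 47 mm behind the grasp point.
Start: joints at [-52.764, 20.546, 0.682, 0, -70.136, -16.507], TCP at [0.239, -0.631, 0.227] pointing down, gripper open.
Joint ranges: [-176.03, 176.03], [-82.01, 121.73], [-58.28, 71.71], [-173.87, 95.51], [-174.79, -0.11], [-173.66, 173.66]. Speed limits (degrees/s): [136.94, 136.94, 172.46, 180, 180, 180].

### API

Orientations are given as [roll, pitch, yaw] about the fixed x, y, z axes, in that order (R = Rz(yaw) Ry(pitch) Rx(roll)).
In Python, from plant import r gives the robot as it stands. The module is installed in compiled form; this text tells all that it offers.
- The arm moves only by the tool play_rows, never from a script. Its argument "rows" is a list of rows, each an object with "slide": the shift along the tool's x, y, z as a fraction of full scale, a list of three; "delta_rot": the turn, a rotation vector about the tool's x, y, z as a fraction of full scale, a list of three; "fingers": the opening, from -1 (shut) to 1 (fully open). In form: [{"slide": [x, y, z], "delta_rot": [rx, ry, rz], "fingers": fingers}, ...]. A call has 1 to 8 rows; each row shifts and turns the commanded pose from where the row before left it, along the tool's axes as they then stand; what a row does not reach is not made up. Full scale, the value 1, is 0.15 m for a shift and 0.08 rad for a turn. A row lasts 1/8 s, in which the tool goes at most 62.5 mm and 10.7 degrees, less where a joint would pass 70% of its speed; a pose out of reach is approached as far as the arm can. A call with a number of a shift or a turn outside -1 to 1 is refused whole. A call with a gripper value outside its range is refused whole. The fingers move at their own pace and stop on an object; "squeeze" is the grip in N (left out, the last holds). Time passes only in rows, so rows that do not move let the fingers close. It gives the time, the measured TCP pose, the force, the opening and the grip force at its end, in the units of the state.
- r.get_state(): the state, without advancing time (a new reading comes with each control period).
- r.capture(name): name is "scene" or "side" or "wrist"; returns a dict with "image" (384x512x3 uint8, blue, green, red), "fx", "fy", "cx", "cy" (pixels), "R" (3x3) and "t" (3): a world point X has camera coordinates R X + t; the wrist camera has in their place "T_tool_cam" (4x4, takes a point from camera to tool coordinates, whose origin is the TCP and whose axes are the flange's). Camera axes: x right, y down, z forward; pixel columns grow to the right and rows downward; lengths in m; the calibration is good to about 2 mm. The wrist camera is an equidistant fisheye: a pixel r from the principal point sees the ray r / f radians off the axis. A picture is of the moment at which its call begins: read the wrist's pose just before it. There is no depth.
- r.close_job(): hands the job in; it is judged then, once.
The state is a dict: "time_s": time; "joints": joint angles; "qd": joint speeds; "joint_torque": joint torques, N m; "tcp_pos": TCP position; "eef_rot": TCP orientation; "contact_force": force on the tool from outside, world axes, zero at the start; "moment": the same for the moment, N m; "gripper_width": finger opening in m; "gripper_force": force on a finger pad.
Only numpy, scipy, OpenCV 4.12 (cv2) and the standard library are available. Lean on these libraries where they do the work, as an engineer would, in place of code of your own. Each camera call takes 0.05 s, during which the arm holds its last target. There are 200 camera calls.

### The job

Put the slotted rectangular cover back on the sloping intake of the dust extractor so that it lies flush inside its steel edging, then turn the quarter-turn latch above it clockwise until its tongue drops over the cover into the locked position. Leave the pot lid, paint dish, paint jar and doll's head standing where they are.

Things in the scene. Friction and masses are not known exactly. Their poses are not given: they have to be found in the camera images.
- cover: The intake cover, loose, 0.24 kg, starts lying flat on the bench, handle up. A plain aluminium plate 110 mm along its x, 150 mm along its y, 6 mm thick, with dark slots, and a dark bar handle in the middle on two posts. Origin: centre of the plate's underside; z points out of the handle side. It is the same turned by half a turn.
- cover_handle (a point): Point to grip on the cover's handle, 35 mm above the cover's underside on its z axis. The handle bar runs along the cover's x, 44 mm long, 12 mm wide (across y) and 12 mm high, from 30 to 42 mm above the underside; free space under it between the posts.
- seat: The cover's seat on the sloping face. Origin: middle of the seat on the face surface. x points up the slope (away from the robot), y across it, z straight out of the face: 27 degrees from vertical, leaning towards the robot. Its rim round the 86 x 128 mm opening lies at z = 0. The cover is home when its origin and axes coincide with these (either way round).
- latch_wing (a point): Point to grip on the latch's dark upright wing, on its turning axis, 36 mm above the face. The axis is parallel to the seat's z, at seat x = 85 mm, y = 0. The wing is 12 mm thick, 38 mm long along the tongue, and stands from 16 to 46 mm above the face. The point's y axis points away from the tongue, and its x axis is across the wing.
- tongue_tip (a point): Lower side of the free end of the latch's flat steel tongue (14 mm wide, 5 mm thick, 46 mm from axis to tip). Open, it is 11 mm above the face and points to the seat's -y; locked, it points down the slope (seat -x), 7 mm above the face, over the 6 mm thick cover.
- latch (a joint): Angle of the latch, rad: 0 open (tongue along seat -y), growing clockwise as seen looking at the face, to a stop at 1.571, locked (tongue down the slope, seat -x). It stays where it is left (under 0.1 N m turns it) until about 1.35 rad; past that a pin drops off its ledge and a 9 N spring pulls the whole latch 4 mm towards the face, where it is held from turning back.
- pot_lid: Bystander: plain round aluminium pot lid with a small knob, 92 mm across, 32 mm high. Origin: centre of its underside.
- dish: Bystander: round steel paint dish, 72 mm across, 24 mm high. Origin: centre of its underside.
- paint_jar: Bystander: small paint jar, 48 mm across, 62 mm high. Origin: centre of its underside.
- doll_head: Bystander: unpainted doll's head, a ball about 68 mm across standing on a small neck. Origin: centre of its underside.
- extractor: The fixed grey dust extractor, 200 mm wide, 175 mm high at the back, with a sloping intake face towards the robot. Origin: on the bench, 135 mm straight below the seat's middle. The seat is bordered by a steel ledge below (inner edge at seat x = -59 mm) and two side cheeks (inner edges at seat y = +80 and -80 mm), all 8 mm high; up the slope it is open as far as the latch.
There are look-alikes about, which are no part of the job. What is shaped like the cover but yellow is not meant.

How it is judged (in metres and radians):
On the way, in this order (a step that is already met when the one before it is completed fails the run):
1. the cover lies flush in its seat while the latch is still open (z of cover in the frame of seat between -0.0025 and 0.0025 m and distance between cover and seat below 0.01 m and angle between the z axis of cover and the z axis of seat, either way round below 0.045 rad and value of joint latch below 1.1 rad), for 0.2 s.
2. the latch is turned into its locked position (value of joint latch above 1.45 rad), for 0.2 s.
At the end, for the whole second after the job is handed in: The cover lies at rest in its seat (origin within 10 mm of the seat's, within 2.5 mm of flush and 0.045 rad of parallel), and the latch is locked: turned past 1.45 rad with its tongue dropped to less than 8.5 mm above the face (z of cover in the frame of seat between -0.0025 and 0.0025 m and distance between cover and seat below 0.01 m and angle between the z axis of cover and the z axis of seat, either way round below 0.045 rad and value of joint latch above 1.45 rad and z of tongue_tip in the frame of seat below 0.0085 m and linear speed of cover below 0.02 m/s); the robot touches nothing.
It fails at once if a bystander (pot lid, dish, paint jar, doll's head) is moved more than 30 mm (distance of any of pot_lid, dish, paint_jar, doll_head from where it was at the start of the episode above 0.03 m).
It also fails if it takes over 58 s, if anything falls off the work surface, if the arm or the gripper's body presses on something with over 40 N, if the wrist force passes 120 N, or if a joint passes its speed limit or range.

## Working session

There is one attempt and no reset: what is moved stays moved. The work goes in short steps, Python scripts to look and compute and a tool call to move; the robot and the scene stay as the last step left them, time stands still between calls to the robot, and variables do not carry over. Pictures are saved under pics/ and viewed, at most 10 in all, crops included, and the job is handed in when it is done.

Besides the shell and the picture viewer there is one more tool, called after "Emit:" as name([rows], argument=value, ...), one row to a line, values as JSON. play_rows: Moves the arm, as the interface text tells. Shift numbers are shares of 0.15 m and turn numbers shares of 0.08 rad, none past 1 either way. Its arguments: {"type":"object","properties":{"rows":{"type":"array"},"squeeze":{"type":"number"}},"required":["rows"]}

```bash
mkdir -p pics; cat > h.py <<'E'
import numpy as np, cv2
from scipy.spatial.transform import Rotation as Ro
from plant import r
def ray(c,u,v):
    d=np.array([(u-c['cx'])/c['fx'],(v-c['cy'])/c['fy'],1.]); R=np.array(c['R']); t=np.array(c['t'])
    return -R.T@t, R.T@d
def plane(c,u,v,z):
    o,d=ray(c,u,v); return o+d*(z-o[2])/d[2]
def proj(c,X):
    p=np.array(c['R'])@np.array(X)+np.array(c['t']); return np.array([c['fx']*p[0]/p[2]+c['cx'],c['fy']*p[1]/p[2]+c['cy']])
def tri(c1,p1,c2,p2):
    o1,d1=ray(c1,*p1); o2,d2=ray(c2,*p2)
    s=np.linalg.lstsq(np.c_[d1,-d2],o2-o1,rcond=None)[0]
    a,b=o1+d1*s[0],o2+d2*s[1]; return (a+b)/2,np.linalg.norm(a-b)
E
python3 - <<'E'
from h import *
import pickle
s=r.get_state(); print(s)
C={n:r.capture(n) for n in('scene','side','wrist')}
pickle.dump((s,C),open('c0.pkl','wb'))
for n in ('scene','side'): print(n,C[n]['fx'],C[n]['cx'],C[n]['cy'],-np.array(C[n]['R']).T@np.array(C[n]['t']))
print(C['wrist']['T_tool_cam'],C['wrist']['fx'])
for n in('scene','side'): cv2.imwrite(f'pics/{n}0.png',cv2.resize(C[n]['image'],(800,600),interpolation=cv2.INTER_CUBIC))
E
```

```text
{'time_s': 0.0, 'joints': array([-5.27649517e+01,  2.05903962e+01,  6.34425040e-01, -1.73153666e-02,
       -7.01371574e+01, -1.65065515e+01]), 'qd': array([-0.01241398, -0.14845569, -0.10993919,  0.019358  ,  0.00044566,
       -0.0036903 ]), 'joint_torque': array([-5.42303678e-04, -5.82724357e+01,  2.93059194e+01,  6.99701786e+00,
        7.06247418e-03, -1.53426822e-04]), 'tcp_pos': array([ 0.23869288, -0.63086915,  0.2256482 ]), 'eef_rot': array([ 1.79906084e+02, -1.08554676e-02, -1.59277391e+02]), 'contact_force': array([-0.09822481,  0.50425657,  0.85340995]), 'moment': array([ 0.02981695, -0.05738887,  0.01264443]), 'gripper_force': 0.0, 'gripper_width': 0.08731738346065086}
scene 390.1483115353539 252.84285632755024 197.01985806168767 [ 1.19768995e+00 -4.73326802e-04  9.96094955e-01]
side 500.1540540881498 262.0043598600751 195.73036735953426 [-0.4710613   1.04097358  1.00122539]
[[ 8.61258585e-04 -9.63200803e-01 -2.68781456e-01  7.31906501e-02]
 [ 9.99998989e-01  1.13372748e-03 -8.58502336e-04  1.48683341e-03]
 [ 1.13163506e-03 -2.68780445e-01  9.63200806e-01 -1.57901280e-01]
 [ 0.00000000e+00  0.00000000e+00  0.00000000e+00  1.00000000e+00]] 297.3186396354542
```

View pics/scene0.png

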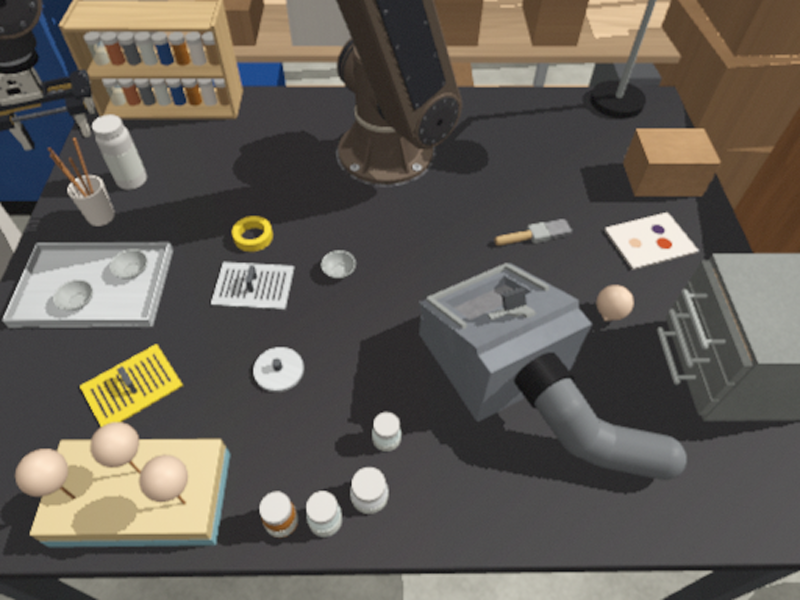

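View pics/side0.png

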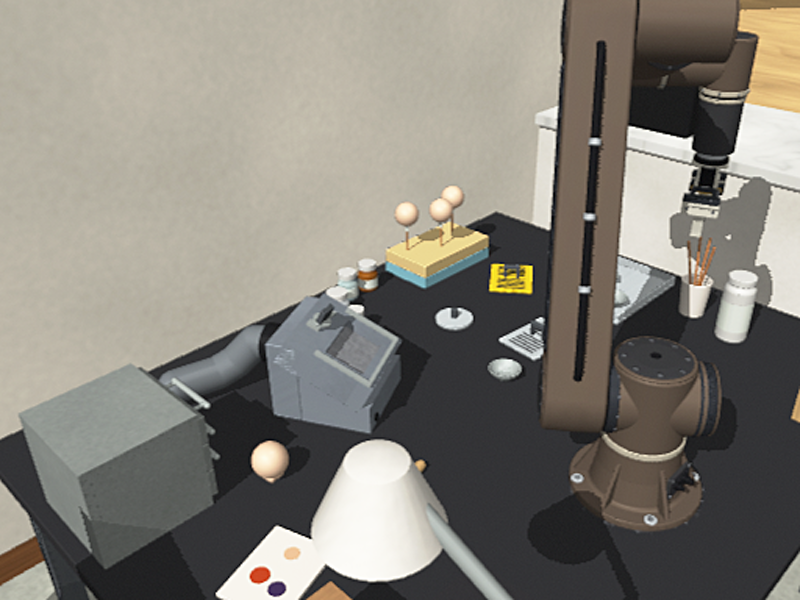

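Candidates at 800x600 in the scene view: the silver slotted plate (253,285), the yellow plate (130,383), the pot lid (278,368) and the tray (90,285). By the description the cover is the silver slotted plate at (253,285). The side view shows the extractor at (340,350), with the latch at its top. Next is a close crop of both.

```bash
python3 - <<'E'
from h import *
import pickle
s,C=pickle.load(open('c0.pkl','rb'))
def crop(n,x,y,w,h,W,H): return cv2.resize(C[n]['image'][y:y+h,x:x+w],(W,H),interpolation=cv2.INTER_CUBIC)
a=np.hstack([crop('scene',125,155,75,56,400,300),crop('side',165,180,100,75,400,300)])
b=crop('scene',260,160,130,97,400,300)
b=np.hstack([b,crop('side',310,195,60,45,400,300)])
cv2.imwrite('pics/crop1.png',np.vstack([a,b]))
c=C['scene'];im=c['image'].astype(int)
sub=im[155:211,125:200]; m=((sub.min(2)>140)).astype(np.uint8)
m=cv2.morphologyEx(m,cv2.MORPH_CLOSE,np.ones((7,7)))
n,l,st,ce=cv2.connectedComponentsWithStats(m); k=1+st[1:,4].argmax()
cn=max(cv2.findContours((l==k).astype(np.uint8),0,2)[0],key=cv2.contourArea)
pts=(cn[:,0]+[125,155]).astype(float)
W=np.array([plane(c,u,v,0.006)[:2] for u,v in pts]).astype(np.float32)
rc=cv2.minAreaRect(W); print(st[k],rc); print(cv2.boxPoints(rc))
# handle: dark pixels
print([proj(c,[*rc[0],0.042]),proj(C['side'],[*rc[0],0.042])])
E
```

```text
[  10   13   53   30 1314] ((0.41836047172546387, -0.2724252939224243), (0.1524718552827835, 0.1130560040473938), 85.58307647705078)
[[ 0.35612914 -0.34408137]
 [ 0.4688494  -0.35278824]
 [ 0.4805918  -0.20076922]
 [ 0.36787155 -0.19206235]]
[array([159.70283872, 174.59219154]), array([345.11352768, 206.89082327])]
```

View pics/crop1.png

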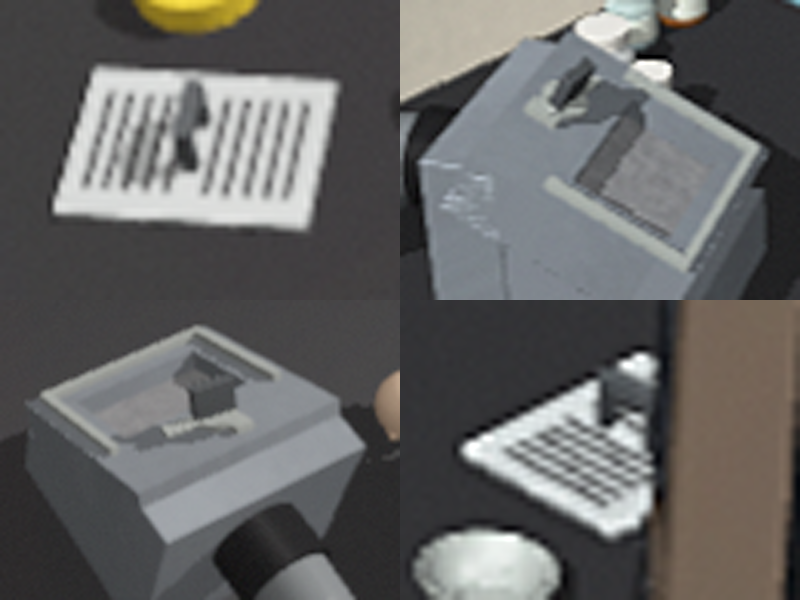

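The crops show the silver cover with its handle along x. The U-shaped edging has clear outer corners in both views: side crop (762,150) and (690,268), scene crop (42,397) and (200,327).

```bash
python3 - <<'E'
from h import *
import pickle
s,C=pickle.load(open('c0.pkl','rb'))
S=lambda x,y:(260+x/3.077-.5,160+(y-300)/3.077-.5); D=lambda x,y:(165+(x-400)/4-.5,180+y/4-.5)
A=tri(C['scene'],S(42,400),C['side'],D(764,150)); B=tri(C['scene'],S(200,326),C['side'],D(688,269))
E1=tri(C['scene'],S(277,375),C['side'],D(550,182))
print(A,B,E1)
yv=(B[0]-A[0]);print(np.linalg.norm(yv),np.degrees(np.arctan2(-yv[0],yv[1])))
x=E1[0]-B[0];print(np.linalg.norm(x),np.degrees(np.arctan2(x[1],x[0])), np.degrees(np.arctan2(x[2],np.hypot(*x[:2]))))
yaw=np.arctan2(-yv[0],yv[1])
t=np.radians(27)
Xs=Ro.from_euler('z',yaw).apply([np.cos(t),0,np.sin(t)]); Zs=Ro.from_euler('z',yaw).apply([-np.sin(t),0,np.cos(t)])
M=(A[0]+B[0])/2; 
print('seat guess (ledge 8 wide):', M-8e-3*Zs+0.067*Xs,Zs)
E
```

```text
(array([0.53510879, 0.07384997, 0.10663132]), np.float64(0.004348474094251215)) (array([0.45273721, 0.23200416, 0.11138247]), np.float64(0.0012439915358215198)) (array([0.55428077, 0.27824812, 0.16544587]), np.float64(0.00017036732219133597))
0.17838272397670452 27.511890990678243
0.12398568226110411 24.484997993823264 25.85184056564481
seat guess (ledge 8 wide): [0.55009076 0.18218097 0.13229621] [-0.40265098 -0.20971305  0.89100652]
```

```bash
cat >> h.py <<'E'
DOWN=Ro.from_euler('x',180,degrees=True)
def seatR(yaw): # tool orientation facing the seat, tool x along -seat x
    t=np.radians(27); Z=Ro.from_euler('z',yaw,degrees=True)
    X=Z.apply([np.cos(t),0,np.sin(t)]); zt=-Z.apply([-np.sin(t),0,np.cos(t)])
    xt=-X; return Ro.from_matrix(np.c_[xt,np.cross(zt,xt),zt])
def downR(yaw): return Ro.from_euler('z',yaw,degrees=True)*DOWN
def plan(gp,gR,n=None,show=True):
    s=r.get_state(); p=np.array(s['tcp_pos']); R=Ro.from_euler('xyz',s['eef_rot'],degrees=True)
    gp=np.array(gp); rv=(R.inv()*gR).as_rotvec()
    n=n or int(max(1,np.ceil(abs(rv).max()/.08),np.ceil(np.linalg.norm(gp-p)/.05)))
    print('t',s['time_s'],'dist',(gp-p).round(4),'rotvec deg',np.degrees(rv).round(2),'n',n)
    for i in range(n):
        R_i=R*Ro.from_rotvec(rv*i/n); d=R_i.inv().apply((gp-p)/n)/.15
        print(d.round(3).tolist(),(rv/n/.08).round(3).tolist())
E
python3 -c "
from h import *
plan([.40,-.272,.2],downR(175.6),9)"
```

```text
t 0.15 dist [ 0.1612  0.359  -0.0259] rotvec deg [ 7.000e-02 -2.000e-02  2.513e+01] n 9
[-0.206, 0.206, 0.019] [0.002, -0.001, 0.609]
[-0.196, 0.216, 0.019] [0.002, -0.001, 0.609]
[-0.185, 0.225, 0.019] [0.002, -0.001, 0.609]
[-0.174, 0.234, 0.019] [0.002, -0.001, 0.609]
[-0.162, 0.242, 0.019] [0.002, -0.001, 0.609]
[-0.15, 0.25, 0.019] [0.002, -0.001, 0.609]
[-0.138, 0.257, 0.019] [0.002, -0.001, 0.609]
[-0.125, 0.263, 0.019] [0.002, -0.001, 0.609]
[-0.112, 0.269, 0.019] [0.002, -0.001, 0.609]
```

Emit:
play_rows([
  {"slide": [-0.21,0.21,0.02],"delta_rot": [0,0,0.61],"fingers": 1},
  {"slide": [-0.2,0.22,0.02],"delta_rot": [0,0,0.61],"fingers": 1},
  {"slide": [-0.19,0.23,0.02],"delta_rot": [0,0,0.61],"fingers": 1},
  {"slide": [-0.17,0.23,0.02],"delta_rot": [0,0,0.61],"fingers": 1},
  {"slide": [-0.16,0.24,0.02],"delta_rot": [0,0,0.61],"fingers": 1},
  {"slide": [-0.15,0.25,0.02],"delta_rot": [0,0,0.61],"fingers": 1},
  {"slide": [-0.14,0.26,0.02],"delta_rot": [0,0,0.61],"fingers": 1},
  {"slide": [-0.13,0.26,0.02],"delta_rot": [0,0,0.61],"fingers": 1},
], squeeze=30)

```text
time_s: 1.15
tcp_pos: [0.3845, -0.3096, 0.2025]
eef_rot: [180.0, 0.0, 178.3]
contact_force: [1.3, -0.0, -0.2]
gripper_width: 0.0878
gripper_force: 0.0
```

Emit:
play_rows([
  {"slide": [-0.11,0.27,0.02],"delta_rot": [0,0,0.61],"fingers": 1},
  {"slide": [0,0,0],"delta_rot": [0,0,0],"fingers": 1},
  {"slide": [0,0,0],"delta_rot": [0,0,0],"fingers": 1},
])

```text
time_s: 1.52
tcp_pos: [0.4019, -0.271, 0.1996]
eef_rot: [-180.0, -0.0, 175.6]
contact_force: [-1.1, -0.4, -0.1]
gripper_width: 0.0875
gripper_force: 0.0
```

```bash
cat >> h.py <<'E'
def wray(c,s,u,v):
    T=np.array(c['T_tool_cam']); R=Ro.from_euler('xyz',s['eef_rot'],degrees=True).as_matrix()
    a=np.array([(u-c['cx'])/c['fx'],(v-c['cy'])/c['fy']]); th=np.linalg.norm(a); k=np.sinc(th/np.pi)
    d=np.array([a[0]*k,a[1]*k,np.cos(th)])
    return R@T[:3,3]+np.array(s['tcp_pos']), R@T[:3,:3]@d
def wplane(c,s,u,v,P,N):
    o,d=wray(c,s,u,v); return o+d*(np.dot(np.array(P)-o,N)/np.dot(d,N))
def wproj(c,s,X):
    T=np.array(c['T_tool_cam']); R=Ro.from_euler('xyz',s['eef_rot'],degrees=True).as_matrix()
    q=T[:3,:3].T@(R.T@(np.array(X)-s['tcp_pos'])-T[:3,3]); th=np.arctan2(np.hypot(q[0],q[1]),q[2]); f=th/np.hypot(q[0],q[1])
    return np.array([c['cx']+c['fx']*q[0]*f,c['cy']+c['fy']*q[1]*f])
E
python3 - <<'E'
from h import *
s=r.get_state(); c=r.capture('wrist'); print(s['tcp_pos'],s['eef_rot'])
im=c['image']; out=cv2.resize(im,(800,600),interpolation=cv2.INTER_CUBIC); cv2.imwrite('pics/w1.png',out)
m=(im.min(2)>120).astype(np.uint8); m=cv2.morphologyEx(m,cv2.MORPH_CLOSE,np.ones((11,11)))
pc=wproj(c,s,[.418,-.272,.006]); print(pc)
n,l,st,ce=cv2.connectedComponentsWithStats(m); 
for i in range(1,n):
    if st[i,4]<1500: continue
    cn=max(cv2.findContours((l==i).astype(np.uint8),0,2)[0],key=cv2.contourArea)
    W=np.array([wplane(c,s,u,v,[0,0,.006],[0,0,1])[:2] for u,v in cn[:,0].astype(float)]).astype(np.float32)
    print(st[i],cv2.minAreaRect(W))
E
```

```text
[ 0.40185704 -0.27100939  0.19958258] [-1.79996551e+02 -6.10829454e-03  1.75642853e+02]
[253.36953949 185.47437439]
[ 367  120   51   58 2304] ((0.3824825882911682, -0.0900697186589241), (0.07430510222911835, 0.07408925890922546), 89.84104919433594)
[    0   123   386   150 14441] ((0.4378586709499359, -0.3984871506690979), (0.6440996527671814, 0.2120719999074936), 80.41157531738281)
[  190   142   125    87 10496] ((0.4190383553504944, -0.27317461371421814), (0.1504707634449005, 0.11031228303909302), 85.68429565429688)
[   44   326   302    58 10855] ((0.7208975553512573, -0.4255124628543854), (0.6081364750862122, 0.14396265149116516), 85.78275299072266)
```

View pics/w1.png

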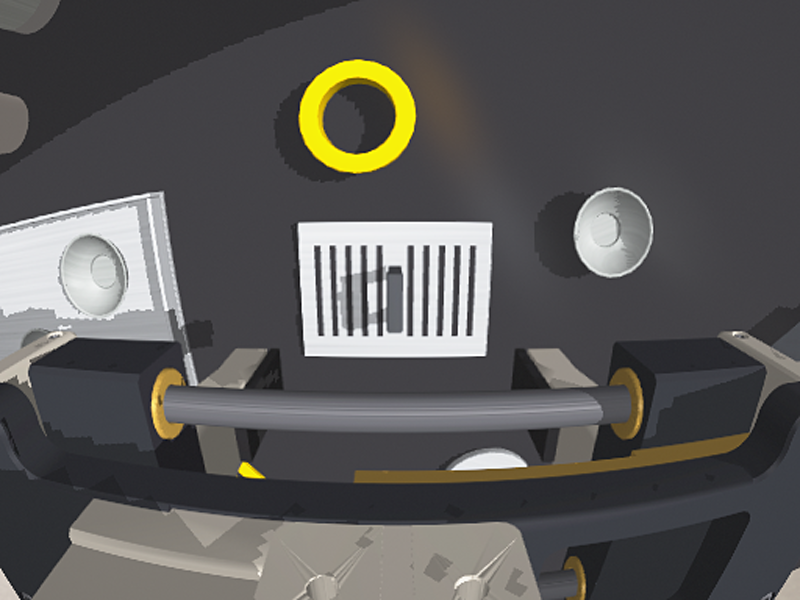

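The close view shows the silver cover at (395,290). It measures 150.5x110.3 mm, centred at (0.419,-0.273), so the choice is confirmed. Next is the descent and grasp.

Emit:
play_rows([
  {"slide": [-0.06,-0.003,0.2],"delta_rot": [0,0,0],"fingers": 1},
  {"slide": [-0.055,-0.003,0.25],"delta_rot": [0,0,0],"fingers": 1},
  {"slide": [0,0,0.25],"delta_rot": [0,0,0],"fingers": 1},
  {"slide": [0,0,0.25],"delta_rot": [0,0,0],"fingers": 0.2},
  {"slide": [0,0,0.15],"delta_rot": [0,0,0],"fingers": 0},
  {"slide": [0,0,0.124],"delta_rot": [0,0,0],"fingers": -0.2},
  {"slide": [0,0,0],"delta_rot": [0,0,0],"fingers": -1},
  {"slide": [0,0,0],"delta_rot": [0,0,0],"fingers": -1},
], squeeze=40)

```text
time_s: 2.58
tcp_pos: [0.4191, -0.274, 0.0165]
eef_rot: [-180.0, 0.0, 175.5]
contact_force: [0.7, 0.3, 0.5]
gripper_width: 0.043
gripper_force: 0.0
```

Emit:
play_rows([
  {"slide": [0,0,0],"delta_rot": [0,0,0],"fingers": -1},
  {"slide": [0,0,0],"delta_rot": [0,0,0],"fingers": -1},
  {"slide": [0,0,0],"delta_rot": [0,0,0],"fingers": -1},
  {"slide": [0,0,0],"delta_rot": [0,0,0],"fingers": -1},
])

```text
time_s: 3.08
tcp_pos: [0.4192, -0.2733, 0.0164]
eef_rot: [-180.0, 0.0, 175.6]
contact_force: [-1.1, 0.7, 4.4]
gripper_width: 0.0117
gripper_force: 40.0
```

Emit:
play_rows([
  {"slide": [0,0,-0.1],"delta_rot": [0,0,0],"fingers": -1},
  {"slide": [0,0,-0.25],"delta_rot": [0,0,0],"fingers": -1},
  {"slide": [0,0,-0.3],"delta_rot": [0,0,0],"fingers": -1},
  {"slide": [0,0,-0.3],"delta_rot": [0,0,0],"fingers": -1},
  {"slide": [0,0,-0.3],"delta_rot": [0,0,0],"fingers": -1},
  {"slide": [0,0,-0.3],"delta_rot": [0,0,0],"fingers": -1},
  {"slide": [0,0,-0.3],"delta_rot": [0,0,0],"fingers": -1},
  {"slide": [0,0,0],"delta_rot": [0,0,0],"fingers": -1},
])

```text
time_s: 4.08
tcp_pos: [0.4204, -0.2737, 0.2968]
eef_rot: [-179.9, 0.3, 175.6]
contact_force: [0.9, -0.2, -3.3]
gripper_width: 0.0114
gripper_force: 40.0
```

```bash
python3 -c "
from h import *
plan([.541,.176,.376],seatR(27),12)"
```

```text
t 4.075 dist [0.1206 0.4497 0.0792] rotvec deg [ -7.56 -26.   -30.78] n 12
[-0.048, 0.254, -0.044] [-0.137, -0.473, -0.56]
[-0.061, 0.252, -0.039] [-0.137, -0.473, -0.56]
[-0.073, 0.25, -0.034] [-0.137, -0.473, -0.56]
[-0.086, 0.246, -0.028] [-0.137, -0.473, -0.56]
[-0.098, 0.243, -0.022] [-0.137, -0.473, -0.56]
[-0.109, 0.238, -0.015] [-0.137, -0.473, -0.56]
[-0.12, 0.233, -0.009] [-0.137, -0.473, -0.56]
[-0.131, 0.228, -0.001] [-0.137, -0.473, -0.56]
[-0.141, 0.222, 0.006] [-0.137, -0.473, -0.56]
[-0.15, 0.215, 0.014] [-0.137, -0.473, -0.56]
[-0.159, 0.208, 0.022] [-0.137, -0.473, -0.56]
[-0.167, 0.2, 0.031] [-0.137, -0.473, -0.56]
```

Emit:
play_rows([
  {"slide": [-0.05,0.25,-0.04],"delta_rot": [-0.14,-0.47,-0.56],"fingers": -1},
  {"slide": [-0.06,0.25,-0.04],"delta_rot": [-0.14,-0.47,-0.56],"fingers": -1},
  {"slide": [-0.07,0.25,-0.03],"delta_rot": [-0.14,-0.47,-0.56],"fingers": -1},
  {"slide": [-0.09,0.25,-0.03],"delta_rot": [-0.14,-0.47,-0.56],"fingers": -1},
  {"slide": [-0.1,0.24,-0.02],"delta_rot": [-0.14,-0.47,-0.56],"fingers": -1},
  {"slide": [-0.11,0.24,-0.02],"delta_rot": [-0.14,-0.47,-0.56],"fingers": -1},
  {"slide": [-0.12,0.23,-0.01],"delta_rot": [-0.14,-0.47,-0.56],"fingers": -1},
  {"slide": [-0.13,0.23,0],"delta_rot": [-0.14,-0.47,-0.56],"fingers": -1},
])

```text
time_s: 5.08
tcp_pos: [0.4997, 0.0271, 0.3447]
eef_rot: [178.0, 17.7, -164.0]
contact_force: [0.0, 0.1, -2.6]
gripper_width: 0.0116
gripper_force: 40.0
```

Emit:
play_rows([
  {"slide": [-0.14,0.22,0],"delta_rot": [-0.14,-0.47,-0.56],"fingers": -1},
  {"slide": [-0.15,0.215,0.01],"delta_rot": [-0.14,-0.47,-0.56],"fingers": -1},
  {"slide": [-0.16,0.21,0.02],"delta_rot": [-0.14,-0.47,-0.56],"fingers": -1},
  {"slide": [-0.17,0.2,0.03],"delta_rot": [-0.14,-0.47,-0.56],"fingers": -1},
  {"slide": [0,0,0],"delta_rot": [0,0,0],"fingers": -1},
  {"slide": [0,0,0],"delta_rot": [0,0,0],"fingers": -1},
])

```text
time_s: 5.82
tcp_pos: [0.5398, 0.1753, 0.3732]
eef_rot: [179.6, 26.5, -153.2]
contact_force: [-0.2, 0.3, -2.5]
gripper_width: 0.0115
gripper_force: 40.0
```

```bash
python3 - <<'E'
from h import *
import pickle
s=r.get_state(); c=r.capture('wrist'); print(s['tcp_pos'],s['eef_rot'])
pickle.dump((s,c),open('c1.pkl','wb'))
cv2.imwrite('pics/w2.png',cv2.resize(c['image'],(800,600),interpolation=cv2.INTER_CUBIC))
E
```

```text
[0.53983772 0.17531922 0.37319817] [ 179.55228284   26.46479956 -153.16419052]
```

View pics/w2.png

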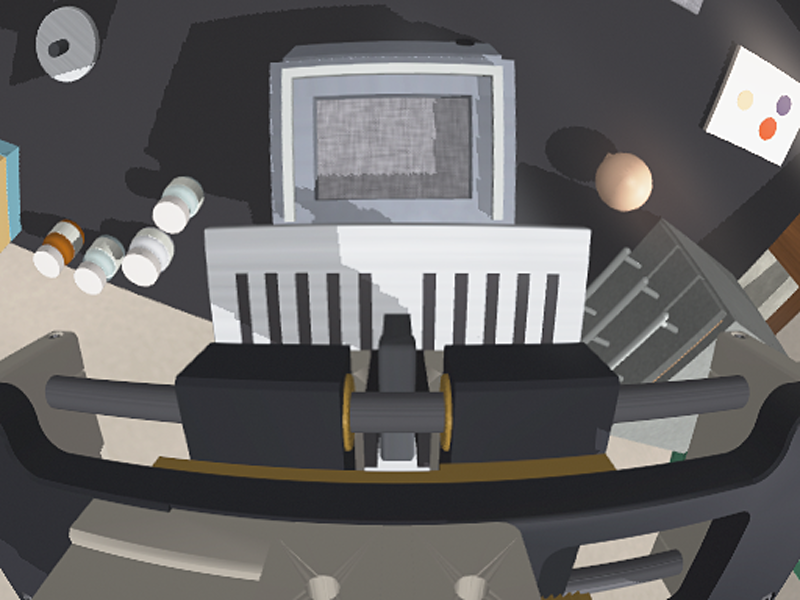

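The wrist view shows the intake from above. The opening corners are at about (314,96), (470,96), (471,199) and (316,201), the ledge's inner edge is at row 75, and the cheeks' inner edges are at columns 293 and 492.

```bash
python3 - <<'E'
from h import *
import pickle
s,c=pickle.load(open('c1.pkl','rb'))
K=np.array([(314,96),(470.5,95.5),(471.5,198.5),(316,200.5)])/1.5625-.2
P=np.array([.55,.182,.135]); yaw=27.
for _ in range(6):
    t=np.radians(27); Z=Ro.from_euler('z',yaw,degrees=True); N=Z.apply([-np.sin(t),0,np.cos(t)]); X=Z.apply([np.cos(t),0,np.sin(t)])
    W=np.array([wplane(c,s,u,v,P,N) for u,v in K]); y=(W[1]-W[0]+W[2]-W[3]); yaw=np.degrees(np.arctan2(-y[0],y[1])); 
    P=W.mean(0); P=P+(0.135-P[2])/N[2]*0 ; o,d=wray(c,s,*K.mean(0)); P=o+d*((.135-o[2])/d[2])
Y=np.cross(N,X); print('yaw',yaw,'P',P,'mean',W.mean(0))
print('sizes',[np.linalg.norm(W[i]-W[(i+1)%4]).round(4) for i in range(4)])
q=lambda u,v:(lambda D:(D@X,D@Y))(wplane(c,s,u/1.5625,v/1.5625,P,N)-P)
print('ledge',q(393,75),'cheeks',q(293,180),q(492,180))
# check against fixed views
s0,C=pickle.load(open('c0.pkl','rb'))
for n in('scene','side'): print(n,[proj(C[n],P+X*a+Y*b+N*.008).round(1) for a,b in((-.059,-.08),(-.059,.08))])
# cover lower edge in wrist: z of underside in tool
G=P+.016*N; print('TCP seat goal',G)
R=Ro.from_euler('xyz',s['eef_rot'],degrees=True)
T=seatR(yaw); print(T.as_euler('xyz',degrees=True))
import json; json.dump({'P':P.tolist(),'yaw':yaw},open('seat.json','w'))
plan(P+.06*N+.0*X,T)
E
```

```text
yaw 27.330069485258242 P [0.55148207 0.18114633 0.135     ] mean [0.55033122 0.18048409 0.13432415]
sizes [np.float64(0.1261), np.float64(0.0851), np.float64(0.1265), np.float64(0.0865)]
ledge (np.float64(-0.060067445152164695), np.float64(0.0006321686178411757)) cheeks (np.float64(0.024429723511696286), np.float64(-0.08150086755255648)) (np.float64(0.025718735167173455), np.float64(0.08066517329021254))
scene [array([276.4, 190.6]), array([323.5, 170.4])]
side [array([251.9, 215.9]), array([235.3, 243.2])]
TCP seat goal [0.54502903 0.17781138 0.1492561 ]
[ 180.           27.         -152.66993051]
t 5.875 dist [-0.0127 -0.0064 -0.1851] rotvec deg [ 0.22 -0.49 -0.48] n 4
[0.159, -0.002, 0.266] [0.012, -0.027, -0.026]
[0.16, -0.002, 0.265] [0.012, -0.027, -0.026]
[0.16, -0.001, 0.265] [0.012, -0.027, -0.026]
[0.161, -0.0, 0.264] [0.012, -0.027, -0.026]
```

Emit:
play_rows([
  {"slide": [0.22,0,0.2],"delta_rot": [0.012,-0.027,-0.026],"fingers": -1},
  {"slide": [0.22,0,0.2],"delta_rot": [0.012,-0.027,-0.026],"fingers": -1},
  {"slide": [0.2,0,0.2],"delta_rot": [0.012,-0.027,-0.026],"fingers": -1},
  {"slide": [0,0,0.23],"delta_rot": [0.012,-0.027,-0.026],"fingers": -1},
  {"slide": [0,0,0.23],"delta_rot": [0,0,0],"fingers": -1},
  {"slide": [0,0,0],"delta_rot": [0,0,0],"fingers": -1},
  {"slide": [0,0,0],"delta_rot": [0,0,0],"fingers": -1},
])

```text
time_s: 6.75
tcp_pos: [0.5282, 0.1695, 0.1903]
eef_rot: [-180.0, 27.1, -152.7]
contact_force: [0.0, -0.3, -1.6]
gripper_width: 0.0112
gripper_force: 40.0
```

```bash
python3 - <<'E'
from h import *
import json
P=np.array([.5508,.1808,.135]);T=seatR(27.3);N=-T.as_matrix()[:,2];X=-T.as_matrix()[:,0]
json.dump({'P':P.tolist(),'yaw':27.3},open('seat.json','w'))
plan(P+.016*N,T,4)
c=r.capture('scene'); d=r.capture('side')
a=cv2.resize(c['image'][140:260,255:395],(400,343),interpolation=cv2.INTER_CUBIC);b=cv2.resize(d['image'][150:270,155:295],(400,343),interpolation=cv2.INTER_CUBIC)
cv2.imwrite('pics/p1.png',np.hstack([a,b]))
E
```

```text
t 6.75 dist [ 0.0162  0.008  -0.0411] rotvec deg [-0.02  0.13  0.01] n 4
[0.004, -0.001, 0.075] [-0.001, 0.007, 0.0]
[0.004, -0.001, 0.075] [-0.001, 0.007, 0.0]
[0.004, -0.001, 0.075] [-0.001, 0.007, 0.0]
[0.004, -0.001, 0.075] [-0.001, 0.007, 0.0]
```

View pics/p1.png

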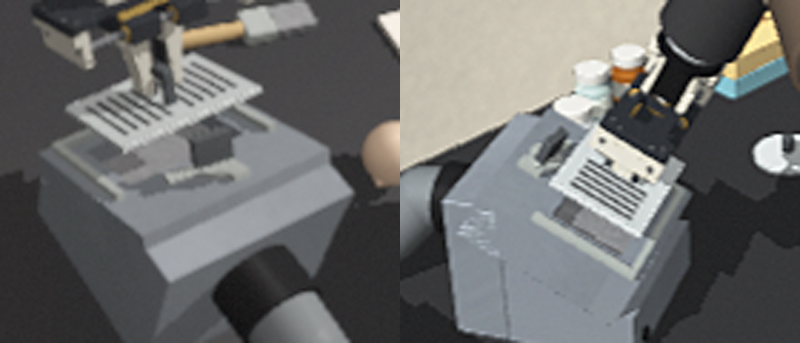

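The cover hovers parallel over the seat, at about (165,103) in the left half and (612,190) in the right. It can go down.

Emit:
play_rows([
  {"slide": [0.005,0,0.08],"delta_rot": [0,0,0],"fingers": -1},
  {"slide": [0.005,0,0.08],"delta_rot": [0,0,0],"fingers": -1},
  {"slide": [0,0,0.06],"delta_rot": [0,0,0],"fingers": -1},
  {"slide": [0,0,0.04],"delta_rot": [0,0,0],"fingers": -1},
  {"slide": [0,0,0.02],"delta_rot": [0,0,0],"fingers": -1},
  {"slide": [0,0,0],"delta_rot": [0,0,0],"fingers": -1},
  {"slide": [0,0,0],"delta_rot": [0,0,0],"fingers": -1},
])

```text
time_s: 7.72
tcp_pos: [0.5439, 0.1784, 0.1521]
eef_rot: [-180.0, 27.2, -152.6]
contact_force: [-0.9, 0.0, -2.3]
gripper_width: 0.0117
gripper_force: 40.0
```

```bash
python3 - <<'E'
from h import *
P=np.array([.5508,.1808,.135]);T=seatR(27.3)
plan(P+.016*-T.as_matrix()[:,2],T,1); s=r.get_state(); print(s['contact_force'],s['moment'])
E
```

```text
t 7.725 dist [ 0.0004 -0.0009 -0.0029] rotvec deg [0.02 0.16 0.06] n 1
[0.009, -0.007, 0.017] [0.005, 0.035, 0.013]
[-0.88384265  0.01783351 -2.31192927] [-0.89464898  1.72006129 -0.00491808]
```

Not in contact yet (about 2.5 mm to go), so I step down until force shows.

Emit:
play_rows([
  {"slide": [0,0,0.01],"delta_rot": [0,0,0],"fingers": -1},
  {"slide": [0,0,0.01],"delta_rot": [0,0,0],"fingers": -1},
  {"slide": [0,0,0],"delta_rot": [0,0,0],"fingers": -1},
])

```text
time_s: 8.1
tcp_pos: [0.5449, 0.1789, 0.1504]
eef_rot: [-180.0, 27.2, -152.6]
contact_force: [-16.6, -1.5, 14.2]
gripper_width: 0.0112
gripper_force: 40.0
```

Emit:
play_rows([
  {"slide": [0,0,0.006],"delta_rot": [0,0,0],"fingers": -1},
  {"slide": [0,0,0],"delta_rot": [0,0,0],"fingers": -1},
])

```text
time_s: 8.35
tcp_pos: [0.5449, 0.179, 0.1503]
eef_rot: [-180.0, 27.3, -152.6]
contact_force: [-29.4, -4.8, 26.4]
gripper_width: 0.0116
gripper_force: 40.0
```

Emit:
play_rows([
  {"slide": [0,0,-0.008],"delta_rot": [0,0,0],"fingers": -1},
  {"slide": [0,0,0],"delta_rot": [0,0,0],"fingers": -1},
])

```text
time_s: 8.6
tcp_pos: [0.5448, 0.1789, 0.1504]
eef_rot: [-180.0, 27.2, -152.6]
contact_force: [-14.2, -2.2, 12.1]
gripper_width: 0.0115
gripper_force: 40.0
```

Emit:
play_rows([
  {"slide": [0,0,0],"delta_rot": [0,0,0],"fingers": -0.5},
  {"slide": [0,0,0],"delta_rot": [0,0,0],"fingers": -0.3},
  {"slide": [0,0,0],"delta_rot": [0,0,0],"fingers": -0.1},
  {"slide": [0,0,0],"delta_rot": [0,0,0],"fingers": 0},
])

```text
time_s: 9.1
tcp_pos: [0.545, 0.1789, 0.1493]
eef_rot: [-180.0, 27.1, -152.6]
contact_force: [1.0, -0.3, -0.7]
gripper_width: 0.0421
gripper_force: 0.0
```

Emit:
play_rows([
  {"slide": [0,0,-0.15],"delta_rot": [0,0,0],"fingers": 0},
  {"slide": [0,0,-0.25],"delta_rot": [0,0,0],"fingers": 0},
  {"slide": [0,0,-0.25],"delta_rot": [0,0,0],"fingers": 0},
  {"slide": [-0.2,0,-0.2],"delta_rot": [0,0,0],"fingers": 0},
  {"slide": [-0.2,0,0],"delta_rot": [0,0,0],"fingers": 0},
  {"slide": [0,0,0],"delta_rot": [0,0,0],"fingers": 0},
  {"slide": [0,0,0],"delta_rot": [0,0,0],"fingers": 0},
])

```text
time_s: 9.98
tcp_pos: [0.5401, 0.1762, 0.2891]
eef_rot: [-180.0, 27.0, -152.7]
contact_force: [0.3, 0.1, -0.7]
gripper_width: 0.0437
gripper_force: 0.0
```

```bash
python3 - <<'E'
from h import *
import pickle
s=r.get_state(); c=r.capture('wrist'); print(s['tcp_pos'],s['eef_rot'])
d=r.capture('scene');e=r.capture('side')
pickle.dump((s,c,d,e),open('c2.pkl','wb'))
f=lambda i,y,x:cv2.resize(i[y:y+105,x:x+140],(400,300),interpolation=cv2.INTER_CUBIC)
cv2.imwrite('pics/w3.png',np.vstack([cv2.resize(c['image'][30:180,56:456],(800,300)),np.hstack([f(d['image'],145,255),f(e['image'],165,155)])]))
E
```

```text
[0.54011467 0.17623112 0.28914522] [-179.98522784   27.03711539 -152.65729369]
```

View pics/w3.png

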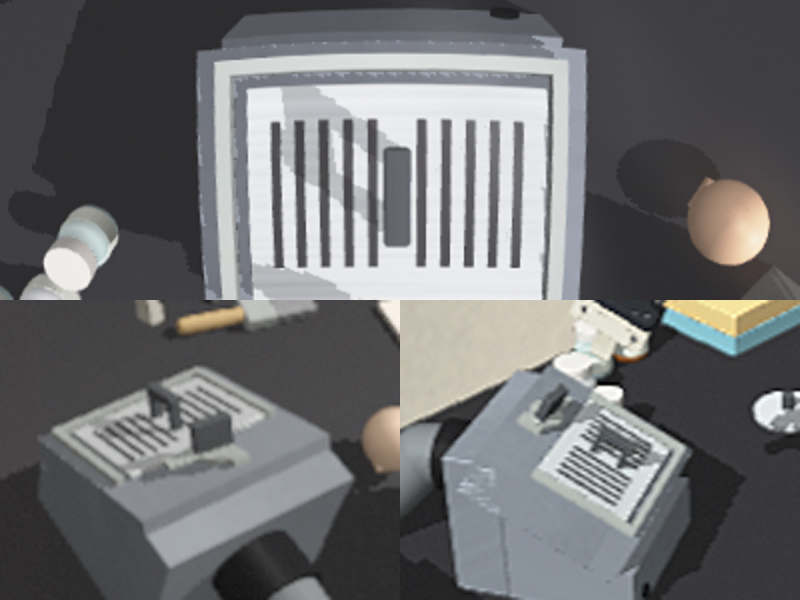

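The cover lies inside the edging. In the crop its edges are at columns 247 and 548, its lower edge at row 87 and its handle at (397,197). I'll check the numbers and work out the latch approach.

```bash
python3 - <<'E'
from h import *
import pickle
s,c,d,e=pickle.load(open('c2.pkl','rb'))
P=np.array([.5508,.1808,.135]);T=seatR(27.3);M=T.as_matrix();N=-M[:,2];X=-M[:,0];Y=np.cross(N,X)
def q(u,v,h):
    D=wplane(c,s,56+u/2-.25,30+v/2-.25,P+h*N,N)-P; return (1e3*np.array([D@X,D@Y])).round(1)
print('edges',q(247,180,.006),q(548,180,.006),q(397,87,.006),'BL/BR',q(248,87,.006),q(547,87,.006),'handle',q(397,148,.042),q(397,246,.042))
print('cheeks',q(235,180,.008),q(551,180,.008),'ledge',q(397,73,.008))
# latch
L=P+.085*X; print('wing top proj scene',proj(d,L+.046*N),'crop',(proj(d,L+.046*N)-[255,145])*400/140, 'side',(proj(e,L+.046*N)-[155,165])*400/140+[400,0])
G=L+.017*N   # TCP at wing grasp (grasp point 36)
R90=T*Ro.from_euler('z',-90,degrees=True)
print('G',G); plan(L+.09*N,R90,20)
E
```

```text
edges [ -6.1 -72.5] [-6.5 78.5] [-51.1   2.6] BL/BR [-53.4 -71.4] [-53.8  77.1] handle [-19.8   2.6] [23.1  2.7]
cheeks [ -6.4 -78.3] [-6.6 79.5] ledge [-57.9   2.6]
wing top proj scene [327.9829392  186.21242444] crop [208.52268343 117.74978412] side [555.863392    91.50563787]
G [0.61124171 0.2119963  0.1887363 ]
t 10.125 dist [ 0.0418  0.0206 -0.0356] rotvec deg [-4.000e-02  5.000e-02 -8.994e+01] n 20
[-0.008, -0.0, 0.018] [-0.0, 0.001, -0.981]
[-0.008, -0.001, 0.018] [-0.0, 0.001, -0.981]
[-0.008, -0.002, 0.018] [-0.0, 0.001, -0.981]
[-0.008, -0.002, 0.018] [-0.0, 0.001, -0.981]
[-0.008, -0.003, 0.018] [-0.0, 0.001, -0.981]
[-0.008, -0.003, 0.018] [-0.0, 0.001, -0.981]
[-0.007, -0.004, 0.018] [-0.0, 0.001, -0.981]
[-0.007, -0.005, 0.018] [-0.0, 0.001, -0.981]
[-0.007, -0.005, 0.018] [-0.0, 0.001, -0.981]
[-0.006, -0.006, 0.018] [-0.0, 0.001, -0.981]
[-0.006, -0.006, 0.018] [-0.0, 0.001, -0.981]
[-0.005, -0.007, 0.018] [-0.0, 0.001, -0.981]
[-0.005, -0.007, 0.018] [-0.0, 0.001, -0.981]
[-0.004, -0.007, 0.018] [-0.0, 0.001, -0.981]
[-0.004, -0.008, 0.018] [-0.0, 0.001, -0.981]
[-0.003, -0.008, 0.018] [-0.0, 0.001, -0.981]
[-0.002, -0.008, 0.018] [-0.0, 0.001, -0.981]
[-0.002, -0.008, 0.018] [-0.0, 0.001, -0.981]
[-0.001, -0.008, 0.018] [-0.0, 0.001, -0.981]
[-0.0, -0.008, 0.018] [-0.0, 0.001, -0.981]
```

The cover is about 2 mm off centre and flush. Next I turn the tool -90° above the latch.

Emit:
play_rows([
  {"slide": [0,0,0],"delta_rot": [0,0,-0.98],"fingers": 0},
  {"slide": [0,0,0],"delta_rot": [0,0,-0.98],"fingers": 0},
  {"slide": [0,0,0],"delta_rot": [0,0,-0.98],"fingers": 0},
  {"slide": [0,0,0],"delta_rot": [0,0,-0.98],"fingers": 0},
  {"slide": [0,0,0],"delta_rot": [0,0,-0.98],"fingers": 0},
  {"slide": [0,0,0],"delta_rot": [0,0,-0.98],"fingers": 0},
  {"slide": [0,0,0],"delta_rot": [0,0,-0.98],"fingers": 0},
  {"slide": [0,0,0],"delta_rot": [0,0,-0.98],"fingers": 0},
])

```text
time_s: 11.12
tcp_pos: [0.5402, 0.1764, 0.2898]
eef_rot: [-163.2, 21.6, -113.3]
contact_force: [-0.4, -0.0, 0.3]
gripper_width: 0.0444
gripper_force: 0.0
```

Emit:
play_rows([
  {"slide": [0,0,0],"delta_rot": [0,0,-0.98],"fingers": 0},
  {"slide": [0,0,0],"delta_rot": [0,0,-0.98],"fingers": 0},
  {"slide": [0,0,0],"delta_rot": [0,0,-0.98],"fingers": 0},
  {"slide": [0,0,0],"delta_rot": [0,0,-0.98],"fingers": 0},
  {"slide": [0,0,0],"delta_rot": [0,0,-0.98],"fingers": 0},
  {"slide": [0,0,0],"delta_rot": [0,0,-0.98],"fingers": 0},
  {"slide": [0,0,0],"delta_rot": [0,0,-0.98],"fingers": 0},
  {"slide": [0,0,0],"delta_rot": [0,0,-0.98],"fingers": 0},
])

```text
time_s: 12.12
tcp_pos: [0.5402, 0.1764, 0.2898]
eef_rot: [-154.0, 8.1, -78.7]
contact_force: [0.2, -0.1, -0.0]
gripper_width: 0.0438
gripper_force: 0.0
```

Emit:
play_rows([
  {"slide": [0,0,0],"delta_rot": [0,0,-0.98],"fingers": -0.2},
  {"slide": [0,0,0],"delta_rot": [0,0,-0.98],"fingers": -0.2},
  {"slide": [0,0,0],"delta_rot": [0,0,-0.98],"fingers": -0.2},
  {"slide": [0,0,0],"delta_rot": [0,0,-0.98],"fingers": -0.2},
  {"slide": [0,0,0],"delta_rot": [0,0,0],"fingers": -0.2},
  {"slide": [0,0,0],"delta_rot": [0,0,0],"fingers": -0.2},
])

```text
time_s: 12.88
tcp_pos: [0.5405, 0.1766, 0.2901]
eef_rot: [-152.9, 0.1, -62.9]
contact_force: [0.8, 0.1, 0.6]
gripper_width: 0.035
gripper_force: 0.0
```

```bash
python3 - <<'E'
from h import *
import pickle
s=r.get_state(); c=r.capture('wrist'); print(s['joints'])
pickle.dump((s,c),open('c3.pkl','wb'))
P=np.array([.5508,.1808,.135]);T=seatR(27.3);M=T.as_matrix();N=-M[:,2];X=-M[:,0]
L=P+.085*X
print('wing top in wrist',wproj(c,s,L+.046*N)*1.5625)
plan(L+.055*N,T*Ro.from_euler('z',-90,degrees=True),2)
cv2.imwrite('pics/w4.png',cv2.resize(c['image'],(800,600),interpolation=cv2.INTER_CUBIC))
E
```

```text
[ 42.25102972  -7.7613172  -33.44211184  10.86504026 -38.48587056
 -22.10981709]
wing top in wrist [352.68322896 297.79963655]
t 12.925 dist [ 0.0554  0.0275 -0.0675] rotvec deg [-0.13  0.02 -0.18] n 2
[0.003, -0.081, 0.294] [-0.014, 0.002, -0.02]
[0.003, -0.081, 0.294] [-0.014, 0.002, -0.02]
```

View pics/w4.png

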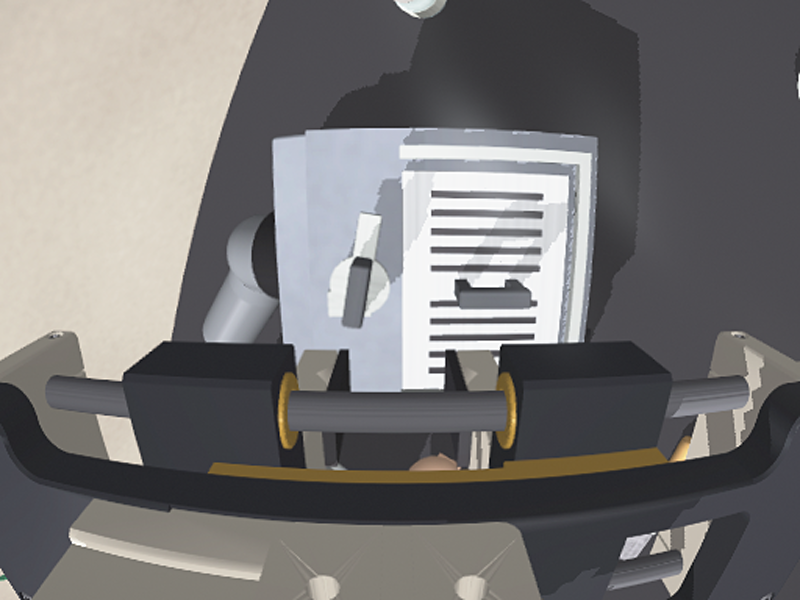

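The latch's wing top is centred at (357,291). It is already turned about 8° towards the cover, with the tongue tip at (370,215). I'll refine the axis position and angle.

```bash
python3 - <<'E'
from h import *
import pickle
s,c=pickle.load(open('c3.pkl','rb'))
P=np.array([.5508,.1808,.135]);T=seatR(27.3);M=T.as_matrix();N=-M[:,2];X=-M[:,0];Y=np.cross(N,X)
def q(u,v,h):
    D=wplane(c,s,u/1.5625-.2,v/1.5625-.2,P+h*N,N)-P; return (1e3*np.array([D@X,D@Y])).round(1)
print('wing',q(362,258,.046),q(353,325,.046),'tongue tip',q(370,212,.016),'disc',q(358,288,.014),'cover',q(402,170,.006),q(402,390,.006),q(570,175,.006), 'handle',q(460,300,.042),q(532,298,.042))
L=P+.084*X
plan(L+.055*N,T*Ro.from_euler('z',-82,degrees=True),4)
E
```

```text
wing [ 79.4 -23.3] [85.5 16.2] tongue tip [ 76.4 -46.6] disc [84.9  2. ] cover [ 56.6 -72.5] [56.6 78.2] [-53.9 -72.9] handle [23.1  2.3] [-20.5   1.1]
t 12.925 dist [ 0.0546  0.0271 -0.068 ] rotvec deg [-0.12  0.03  7.82] n 4
[0.002, -0.039, 0.147] [-0.007, 0.002, 0.427]
[0.0, -0.039, 0.147] [-0.007, 0.002, 0.427]
[-0.001, -0.039, 0.147] [-0.007, 0.002, 0.427]
[-0.002, -0.039, 0.147] [-0.007, 0.002, 0.427]
```

Emit:
play_rows([
  {"slide": [0,-0.04,0.1],"delta_rot": [-0.007,0,0.45],"fingers": -0.2},
  {"slide": [0,-0.04,0.14],"delta_rot": [-0.007,0,0.45],"fingers": -0.2},
  {"slide": [0,-0.04,0.15],"delta_rot": [-0.007,0,0.45],"fingers": -0.2},
  {"slide": [0,-0.04,0.15],"delta_rot": [-0.007,0,0.45],"fingers": -0.2},
  {"slide": [0,0,0],"delta_rot": [0,0,0],"fingers": -0.2},
  {"slide": [0,0,0],"delta_rot": [0,0,0],"fingers": -0.2},
])

```text
time_s: 13.68
tcp_pos: [0.5931, 0.2022, 0.2287]
eef_rot: [-153.3, 3.8, -70.2]
contact_force: [0.4, 0.8, -0.7]
gripper_width: 0.035
gripper_force: 0.0
```

```bash
python3 - <<'E'
from h import *
P=np.array([.5508,.1808,.135]);T=seatR(27.3);M=T.as_matrix();N=-M[:,2];X=-M[:,0];Y=np.cross(N,X)
s=r.get_state(); D=np.array(s['tcp_pos'])-P; print('tcp in seat',D@X,D@Y,D@N)
L=P+.084*X
plan(L+.018*N,T*Ro.from_euler('z',-82,degrees=True),4)
d=r.capture('scene');e=r.capture('side')
f=lambda i,y,x:cv2.resize(i[y:y+75,x:x+100],(400,300),interpolation=cv2.INTER_CUBIC)
cv2.imwrite('pics/p4.png',np.hstack([f(d['image'],150,280),f(e['image'],150,165)]))
E
```

```text
tcp in seat 0.08472734137840289 -0.0003922774446374411 0.06196678041534842
t 13.675 dist [ 0.017   0.0092 -0.0395] rotvec deg [ 0.04  0.01 -0.36] n 4
[-0.0, 0.001, 0.073] [0.002, 0.001, -0.02]
[-0.0, 0.001, 0.073] [0.002, 0.001, -0.02]
[-0.0, 0.001, 0.073] [0.002, 0.001, -0.02]
[-0.0, 0.001, 0.073] [0.002, 0.001, -0.02]
```

View pics/p4.png

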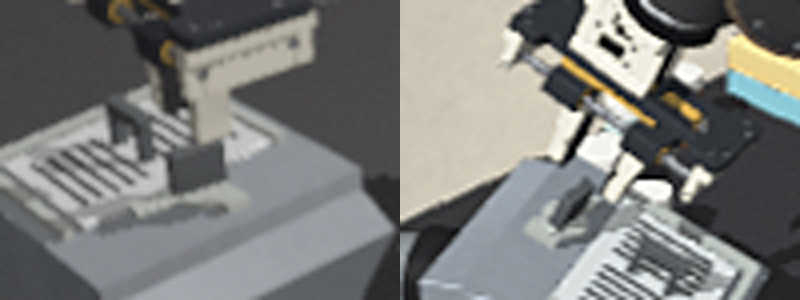

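The fingers straddle the wing, which is at (197,165) in the left half and (572,205) in the right. Descend and grip gently.

Emit:
play_rows([
  {"slide": [0,0,0.07],"delta_rot": [0,0,0],"fingers": -0.2},
  {"slide": [0,0,0.07],"delta_rot": [0,0,0],"fingers": -0.2},
  {"slide": [0,0,0.07],"delta_rot": [0,0,0],"fingers": -0.2},
  {"slide": [0,0,0.07],"delta_rot": [0,0,0],"fingers": -0.2},
  {"slide": [0,0,0],"delta_rot": [0,0,0],"fingers": -0.2},
], squeeze=12)

```text
time_s: 14.4
tcp_pos: [0.6098, 0.2107, 0.1901]
eef_rot: [-153.4, 3.8, -70.2]
contact_force: [0.1, -1.1, -0.0]
gripper_width: 0.0347
gripper_force: 0.0
```

Emit:
play_rows([
  {"slide": [0,0,0],"delta_rot": [0,0,0],"fingers": -1},
  {"slide": [0,0,0],"delta_rot": [0,0,0],"fingers": -1},
  {"slide": [0,0,0],"delta_rot": [0,0,0],"fingers": -1},
  {"slide": [0,0,0],"delta_rot": [0,0,0],"fingers": -1},
  {"slide": [0,0,0],"delta_rot": [0,0,0],"fingers": -1},
  {"slide": [0,0,0],"delta_rot": [0,0,0],"fingers": -1},
])

```text
time_s: 15.15
tcp_pos: [0.6099, 0.211, 0.1918]
eef_rot: [-153.2, 3.8, -70.1]
contact_force: [-4.3, -2.7, 3.8]
gripper_width: 0.0117
gripper_force: 12.0
```

Emit:
play_rows([
  {"slide": [0,0,0],"delta_rot": [0,0,0.8],"fingers": -1},
  {"slide": [0,0,0],"delta_rot": [0,0,0.8],"fingers": -1},
  {"slide": [0,0,0],"delta_rot": [0,0,0.8],"fingers": -1},
  {"slide": [0,0,0],"delta_rot": [0,0,0.8],"fingers": -1},
  {"slide": [0,0,0],"delta_rot": [0,0,0.8],"fingers": -1},
  {"slide": [0,0,0],"delta_rot": [0,0,0.8],"fingers": -1},
  {"slide": [0,0,0],"delta_rot": [0,0,0.8],"fingers": -1},
  {"slide": [0,0,0],"delta_rot": [0,0,0.8],"fingers": -1},
])

```text
time_s: 16.15
tcp_pos: [0.6104, 0.211, 0.1922]
eef_rot: [-158.0, 16.2, -97.3]
contact_force: [0.7, -2.3, 2.5]
gripper_width: 0.0118
gripper_force: 12.0
```

Emit:
play_rows([
  {"slide": [0,0,0],"delta_rot": [0,0,0.8],"fingers": -1},
  {"slide": [0,0,0],"delta_rot": [0,0,0.8],"fingers": -1},
  {"slide": [0,0,0],"delta_rot": [0,0,0.8],"fingers": -1},
  {"slide": [0,0,0],"delta_rot": [0,0,0.8],"fingers": -1},
  {"slide": [0,0,0],"delta_rot": [0,0,0.8],"fingers": -1},
  {"slide": [0,0,0],"delta_rot": [0,0,0.8],"fingers": -1},
  {"slide": [0,0,0],"delta_rot": [0,0,0.8],"fingers": -1},
  {"slide": [0,0,0],"delta_rot": [0,0,0],"fingers": -1},
])

```text
time_s: 17.15
tcp_pos: [0.6109, 0.2108, 0.1923]
eef_rot: [-167.1, 24.0, -123.4]
contact_force: [5.3, -4.3, 1.1]
gripper_width: 0.0121
gripper_force: 12.0
```

```bash
python3 - <<'E'
from h import *
P=np.array([.5508,.1808,.135]);T=seatR(27.3);M=T.as_matrix();N=-M[:,2];X=-M[:,0];Y=np.cross(N,X)
s=r.get_state(); D=np.array(s['tcp_pos'])-P; print('tcp in seat',D@X,D@Y,D@N, s['contact_force'],s['moment'],s['joints'])
plan(P+.0835*X+.018*N,T,1)
E
```

```text
tcp in seat 0.08584415741213716 -0.0008997903925004223 0.02053501410104298 [ 5.27525634 -4.25354763  1.05310707] [-1.98434655 -0.42080756 -1.08087656] [ 39.0862832    5.54386798 -35.27530257  13.67301459 -23.17887677
 -86.56091668]
t 17.15 dist [-0.0012  0.0004 -0.0033] rotvec deg [-2.000e-02  8.000e-02  2.657e+01] n 1
[0.011, 0.012, 0.017] [-0.005, 0.018, 5.797]
```

Emit:
play_rows([
  {"slide": [0,0,0],"delta_rot": [0,0,0.85],"fingers": -1},
  {"slide": [0,0,0],"delta_rot": [0,0,0.85],"fingers": -1},
  {"slide": [0,0,0],"delta_rot": [0,0,0.85],"fingers": -1},
  {"slide": [0,0,0],"delta_rot": [0,0,0.85],"fingers": -1},
  {"slide": [0,0,0.008],"delta_rot": [0,0,0.85],"fingers": -1},
  {"slide": [0,0,0.01],"delta_rot": [0,0,0.85],"fingers": -1},
  {"slide": [0,0,0.01],"delta_rot": [0,0,0.85],"fingers": -1},
  {"slide": [0,0,0],"delta_rot": [0,0,0],"fingers": -1},
])

```text
time_s: 18.15
tcp_pos: [0.6128, 0.2113, 0.1894]
eef_rot: [179.7, 27.1, -153.5]
contact_force: [1.3, -7.8, 7.2]
gripper_width: 0.0121
gripper_force: 12.0
```

```bash
python3 - <<'E'
from h import *
P=np.array([.5508,.1808,.135]);T=seatR(27.3);M=T.as_matrix();N=-M[:,2];X=-M[:,0];Y=np.cross(N,X)
s=r.get_state(); D=np.array(s['tcp_pos'])-P; F=np.array(s['contact_force']); print('tcp in seat',D@X,D@Y,D@N, F@X,F@Y,F@N,np.array(s['moment'])@N)
plan(P+.0835*X+.018*N,T,1)
E
```

```text
tcp in seat 0.08623162810819375 -0.0012859613037305671 0.017121098674348356 1.0982655568487332 -7.50902678658514 7.49274261389454 0.11198130893860372
t 18.15 dist [-0.0031 -0.0002 -0.0005] rotvec deg [-0.03  0.13 -0.69] n 1
[0.018, 0.008, -0.006] [-0.006, 0.028, -0.15]
```

Emit:
play_rows([
  {"slide": [0,0,0],"delta_rot": [0,0,0.4],"fingers": -1},
  {"slide": [0,0,0],"delta_rot": [0,0,0],"fingers": -1},
  {"slide": [0,0,0],"delta_rot": [0,0,0],"fingers": -0.6},
  {"slide": [0,0,0],"delta_rot": [0,0,0],"fingers": -0.2},
  {"slide": [0,0,0],"delta_rot": [0,0,0],"fingers": -0.1},
  {"slide": [0,0,0],"delta_rot": [0,0,0],"fingers": -0.1},
])

```text
time_s: 18.9
tcp_pos: [0.6115, 0.212, 0.1876]
eef_rot: [178.7, 27.0, -155.5]
contact_force: [0.0, -0.6, 0.2]
gripper_width: 0.038
gripper_force: 0.0
```

Emit:
play_rows([
  {"slide": [0,0,-0.15],"delta_rot": [0,0,0],"fingers": -0.1},
  {"slide": [0,0,-0.25],"delta_rot": [0,0,0],"fingers": -0.1},
  {"slide": [0,0,-0.25],"delta_rot": [0,0,0],"fingers": -0.1},
  {"slide": [-0.3,0,-0.25],"delta_rot": [0,0,0],"fingers": -0.1},
  {"slide": [-0.2,0,-0.2],"delta_rot": [0,0,0],"fingers": -0.1},
  {"slide": [0,0,0],"delta_rot": [0,0,0],"fingers": -0.1},
  {"slide": [0,0,0],"delta_rot": [0,0,0],"fingers": -0.1},
])

```text
time_s: 19.77
tcp_pos: [0.6054, 0.2051, 0.368]
eef_rot: [178.7, 26.9, -155.5]
contact_force: [-0.3, -0.8, -1.1]
gripper_width: 0.0397
gripper_force: 0.0
```

```bash
python3 - <<'E'
from h import *
s=r.get_state(); c=r.capture('wrist'); d=r.capture('scene');e=r.capture('side'); print(s['time_s'])
P=np.array([.5508,.1808,.135]);T=seatR(27.3);M=T.as_matrix();N=-M[:,2];X=-M[:,0]
for h in(.042,.046): print(h,[(proj(k,P+.085*X+h*N)).round(1) for k in (d,e)])
print('w',wproj(c,s,P+.085*X+.042*N),wproj(c,s,P+.039*X+.012*N))
f=lambda i,y,x:cv2.resize(i[y:y+75,x:x+100],(400,300),interpolation=cv2.INTER_CUBIC)
cv2.imwrite('pics/end.png',np.vstack([cv2.resize(c['image'][50:200,156:356],(800,300))[:,:][:, :] if 0 else cv2.resize(c['image'][40:190,56:456],(800,300)),np.hstack([f(d['image'],150,270),f(e['image'],170,165)])]))
E
```

```text
19.775
0.042 [array([328.2, 187.6]), array([209.1, 197.9])]
0.046 [array([328. , 186.2]), array([209.6, 197. ])]
w [252.56853305 110.33506089] [250.88798965  68.93168645]
```

View pics/end.png

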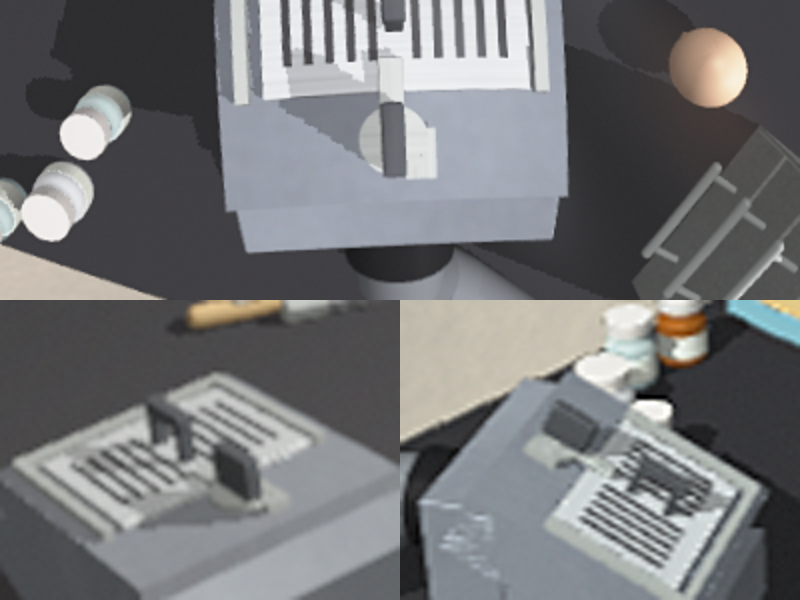

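The tongue lies down the slope over the cover's edge, at (390,80). The drop of 4 mm is hard to judge from the picture, so I'll check it by touch with shut fingers on the wing top: 42 mm means dropped, 46 mm not.

```bash
python3 - <<'E'
from h import *
P=np.array([.5508,.1808,.135]);T=seatR(27.3);M=T.as_matrix();N=-M[:,2];X=-M[:,0]
plan(P+.085*X+.054*N,T,5)
E
```

```text
t 19.925 dist [-0.009  -0.0006 -0.1457] rotvec deg [ 0.02 -0.11 -2.45] n 5
[0.098, 0.001, 0.168] [0.001, -0.005, -0.107]
[0.098, 0.001, 0.168] [0.001, -0.005, -0.107]
[0.098, 0.002, 0.168] [0.001, -0.005, -0.107]
[0.098, 0.003, 0.168] [0.001, -0.005, -0.107]
[0.098, 0.004, 0.168] [0.001, -0.005, -0.107]
```

Emit:
play_rows([
  {"slide": [0.1,0,0.17],"delta_rot": [0,0,-0.107],"fingers": -1},
  {"slide": [0.1,0,0.17],"delta_rot": [0,0,-0.107],"fingers": -1},
  {"slide": [0.1,0,0.17],"delta_rot": [0,0,-0.107],"fingers": -1},
  {"slide": [0.1,0,0.17],"delta_rot": [0,0,-0.107],"fingers": -1},
  {"slide": [0.09,0,0.16],"delta_rot": [0,0,-0.107],"fingers": -1},
  {"slide": [0,0,0],"delta_rot": [0,0,0],"fingers": -1},
  {"slide": [0,0,0],"delta_rot": [0,0,0],"fingers": -1},
])

```text
time_s: 20.8
tcp_pos: [0.5981, 0.2035, 0.2242]
eef_rot: [180.0, 27.1, -152.7]
contact_force: [0.1, 0.2, 0.6]
gripper_width: 0.0003
gripper_force: 0.0
```

Emit:
play_rows([
  {"slide": [0,0,0.02],"delta_rot": [0,0,0],"fingers": -1},
  {"slide": [0,0,0.012],"delta_rot": [0,0,0],"fingers": -1},
  {"slide": [0,0,0.01],"delta_rot": [0,0,0],"fingers": -1},
  {"slide": [0,0,0],"delta_rot": [0,0,0],"fingers": -1},
])

```text
time_s: 21.3
tcp_pos: [0.6002, 0.2045, 0.2176]
eef_rot: [180.0, 27.0, -152.7]
contact_force: [-0.5, -0.4, 0.5]
gripper_width: 0.0002
gripper_force: 0.0
```

```bash
python3 - <<'E'
from h import *
P=np.array([.5508,.1808,.135]);T=seatR(27.3);M=T.as_matrix();N=-M[:,2];X=-M[:,0];Y=np.cross(N,X)
s=r.get_state(); D=np.array(s['tcp_pos'])-P; F=np.array(s['contact_force']); print(D@X,D@Y,D@N,F@N)
E
```

```text
0.08633817286632721 -0.0016070185045526642 0.04876101490032276 0.7175151478318481
```

Emit:
play_rows([
  {"slide": [0,0,0.013],"delta_rot": [0,0,0],"fingers": -1},
  {"slide": [0,0,0.007],"delta_rot": [0,0,0],"fingers": -1},
  {"slide": [0,0,0],"delta_rot": [0,0,0],"fingers": -1},
])

```text
time_s: 21.68
tcp_pos: [0.6014, 0.2051, 0.2148]
eef_rot: [180.0, 27.0, -152.7]
contact_force: [0.8, 0.5, 0.9]
gripper_width: 0.0002
gripper_force: 0.0
```

Emit:
play_rows([
  {"slide": [0,0,0.01],"delta_rot": [0,0,0],"fingers": -1},
  {"slide": [0,0,0],"delta_rot": [0,0,0],"fingers": -1},
])

```text
time_s: 21.92
tcp_pos: [0.602, 0.2054, 0.2135]
eef_rot: [180.0, 27.0, -152.7]
contact_force: [-0.8, 0.7, -0.0]
gripper_width: 0.0006
gripper_force: 0.0
```

Emit:
play_rows([
  {"slide": [0,0,0.01],"delta_rot": [0,0,0],"fingers": -1},
  {"slide": [0,0,0],"delta_rot": [0,0,0],"fingers": -1},
])

```text
time_s: 22.18
tcp_pos: [0.6026, 0.2058, 0.2122]
eef_rot: [180.0, 27.0, -152.7]
contact_force: [0.2, 0.3, 0.1]
gripper_width: 0.0003
gripper_force: 0.0
```

```bash
python3 - <<'E'
from h import *
P=np.array([.5508,.1808,.135]);T=seatR(27.3);M=T.as_matrix();N=-M[:,2];X=-M[:,0];Y=np.cross(N,X)
s=r.get_state(); D=np.array(s['tcp_pos'])-P; F=np.array(s['contact_force']); print(D@X,D@Y,D@N,F@N)
E
```

```text
0.08624174171423009 -0.0015789491871041768 0.04265979193398697 -0.08075851659755685
```

There's no contact at 42.7 mm, below the undropped height of 46 mm, so the latch has dropped. I'll retreat and hand in.

Emit:
play_rows([
  {"slide": [0,0,-0.2],"delta_rot": [0,0,0],"fingers": -1},
  {"slide": [0,0,-0.3],"delta_rot": [0,0,0],"fingers": -1},
  {"slide": [0,0,-0.3],"delta_rot": [0,0,0],"fingers": -1},
  {"slide": [0,0,0],"delta_rot": [0,0,0],"fingers": -1},
  {"slide": [0,0,0],"delta_rot": [0,0,0],"fingers": -1},
])

```text
time_s: 22.8
tcp_pos: [0.554, 0.1807, 0.3191]
eef_rot: [179.9, 27.0, -152.7]
contact_force: [-0.3, -0.2, -1.1]
gripper_width: 0.0003
gripper_force: 0.0
```

```bash
python3 -c "
from h import *
print(r.close_job())"
```

```text
the job is handed in; nothing more can be done
None
```

I handed the job in at about 23 s: the cover lies flush in its seat (about 2 mm off centre), the latch is turned fully down the slope and has dropped by my touch check, and the arm never went near the bystanders; the judge's result was not shown.

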